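# Set the drip needle valve a quarter turn off its seat

### The job

On the small irrigation manifold between the seedling trays, screw the needle valve's black bar handle down clockwise until you feel it bottom firmly on its seat, without forcing it, then back it off by a quarter of a turn and let go. Leave the flat shut-off lever beside it and the other things on the bench as they are.

Things in the scene. Friction and masses are not known exactly. Their poses are not given: they have to be found in the camera images.
- valve: Irrigation manifold, fixed: aluminium foot plate 90 mm (x) by 210 mm (y -140 to +70), 10 thick; grey pipe along y; steel needle-valve block 44 mm square, top at 44 mm; brass shut-off valve at y = -95 mm. Origin: underside of the plate on the needle valve's upright axis, z up. A brass neck on the block: radius 15 mm up to height 56, radius 9 up to 66, then a stem of radius 5 to the handle.
- handle: Black bar handle of the needle valve's screw: 46 mm long (x), 12 thick (y), 24 high; origin on its upright turning axis at the bar's underside, 76 mm above the bench. Clockwise from above screws down, counter-clockwise backs off; it does not rise, runs at about 0.06 N m and stays where left. It starts 0.9 to 2.4 rad above the seat; the yaw at which it bottoms differs each time and must be felt.
- handle_grip (a point): Where to take the bar: on the turning axis, 14 mm above the bar's underside, 90 mm above the bench. Free all round for 60 mm at this height; finger tips may go down to 68 mm above the bench.
- needle_tip (a point): Needle's tip, hidden in the block. In the manifold's frame 24.00 mm high with the screw just bottomed, 1.00 mm more per turn of backing off: too little to read from this noisy position.
- seat_tip (a point): Elastic seat under the needle, hidden in the block. In the manifold's frame 18.00 mm high, sinking 0.2 mm per N m of tightening (too little to read from this noisy position). Once bottomed, torque climbs 6.7 N m per rad of handle turn; this springy wind-up comes back before the screw backs off. Firmly bottomed is 0.25 N m or more, held 0.2 s; above 1.0 N m the seat is damaged.
- shutoff_end (a point): Upper face near the end of the flat steel shut-off lever (14 mm wide, 84 mm long, top at 58 mm above the bench), which turns about an upright axis at y = -95 mm on the manifold; this point is 70 mm from that axis. To be left as it stands.
- bottle: White closed bottle, 64 mm across and 170 mm high, standing on the bench; origin at the centre of its underside. To be left alone.
- pot: Small terracotta pot, 72 mm across and 65 mm high; origin at the centre of its underside. To be left alone.
- labels: Bundle of white plant labels, 130 x 18 x 12 mm, lying on the bench; origin at the centre of its underside. To be left alone.

How it is judged:
By the outcome, as a careful person would: the job done as asked, in the order asked, and still so for the second after the job is handed in, with the robot touching nothing.
It also fails if it takes over 61 s, if anything falls off the work surface, if the arm or the gripper's body presses on something with over 40 N, if the wrist force passes 120 N, or if a joint passes its speed limit or range.

### The arm

A 6-joint arm with a two-finger parallel gripper is mounted at the origin on the work surface. World frame = base frame: x ahead of the robot, y to its left, z up, the work surface at z = 0. Lengths are in m, angles in rad, forces in N, time in s.
With the tool pointing down it reaches from about 0.3 to 0.95 m from the base axis. Payload 3.1 kg.
Tool frame: the origin (TCP) lies between the finger pads; the fingertips stand 11 mm ahead of it and the grasp point (between the pads) lies 8 mm behind it; y points along the fingers, z is the direction in which the jaws open and shut, and the axes are right-handed (so a half turn about y gives the same grasp; the last joint's range is limited). The gripper opens to 85 mm and grips with 20 to 120 N. Pads are 22 mm wide; open, the fingers measure 114 mm over their backs; the gripper's body (76 mm by 85 mm) begins 54 mm behind the grasp point. The pads swing forward as they close: fully open they stand 13 mm farther back than shut.
Start: joints at [-0.07, 0.308, 1.634, -0, 1.2, -0.07], TCP at [0.625, -0, 0.221] pointing down, gripper open.
Joint ranges: [-3.06, 3.06], [-0.79, 1.96], [0.05, 2.63], [-1.19, 4.34], [0.05, 2.64], [-2.94, 2.94]. Speed limits (rad/s): [2.79, 2.79, 3.14, 3.14, 3.14, 3.14].

### API

Orientations are given as a unit quaternion [x, y, z, w].
In Python, from bench import r, cams, models gives the robot as it stands.
- The arm moves only by the tool send_rows, never from a script. Its argument "series" is a list of rows, each a list of 3 entries, a list of its own where there are three numbers: the shift along the tool's x, y, z in mm, then the turn, a rotation vector about the tool's x, y, z in degrees, then the closure, from 0 (fully open) to 1 (shut). In form: [[[dx, dy, dz], [ax, ay, az], grip], ...]. A call has 1 to 10 rows; each row is the pose to reach, as a shift and turn from the pose commanded when the call began, along the tool's axes at that moment; what a row does not reach only later rows make up. A row lasts 1/8 s, in which the tool goes at most 62.5 mm and 10.7 degrees, less where a joint would pass 70% of its speed; a pose out of reach is approached as far as the arm can. A call with a gripper value outside its range is refused whole. The fingers move at their own pace and stop on an object; "force" is the grip in N (left out, the last holds). Time passes only in rows, so rows that repeat a pose let the fingers close. It gives the time, the measured TCP pose, the force and the opening at its end, in the units of the state.
- r.state(): the state, without advancing time (a new reading comes with each control period).
- cams.capture(name): name is "scene" or "side" or "wrist"; returns a dict with "image" (384x512x3 uint8, blue, green, red), "depth" (384x512 float32, m along the optical axis (not along the pixel's ray), 0 where there is no reading), "vertical_fov" (degrees; the focal length in pixels is half the picture's height over the tangent of half this angle, whatever the lens; pixels are square), "cx", "cy" (the principal point, pixels), "extrinsics" (4x4, takes a point from camera to world coordinates). Camera axes: x right, y up, looking along -z (the intrinsics and any distortion apply to the point x, -y, -z); pixel columns grow to the right and rows downward; lengths in m; the calibration is good to about 2 mm. A picture is of the moment at which its call begins.
- r.job_done(): hands the job in, once; it reports no verdict.
Trained networks look in a picture, given as the dict that the camera call returned (one of the last four; its "shot" number tells which), for a name from the list of things; names that differ only in an ending like _2 or _b are one class to them, and where a whole thing is asked for, a point or a joint stands for the part that bears it (a point fixed in the world has none). Each returns a list of dicts, best first, with "p" (0 to 1); they miss things now and then, are a little off and sometimes report something else, mostly with a low value. They report only what shows in the picture. A call takes as long as a camera call.
- models.find_in(query, picture): "box" ([left, top, right, bottom] in pixels, round what is visible of it).
- models.pinpoint(query, picture): "at" ([column, row] in pixels: a listed point, or the origin of a listed thing).
The state is a dict: "time": time; "q": joint angles; "qvel": joint speeds; "effort": joint torques, N m; "tool_pos": TCP position; "eef_rot": TCP orientation; "ft_force": force on the tool from outside, world axes, zero at the start; "moment": the same for the moment, N m; "gripper_width": finger opening in m.
Only numpy, scipy, OpenCV 4.12 (cv2) and the standard library are available. Lean on these libraries where they do the work, as an engineer would, in place of code of your own. Each camera call takes 0.05 s, during which the arm holds its last target.

## Working session

There is one attempt and no reset: what is moved stays moved. The work goes in short steps, Python scripts to look and compute and a tool call to move; the robot and the scene stay as the last step left them, time stands still between calls to the robot, and variables do not carry over. Pictures are saved under pics/ and viewed, and the job is handed in when it is done.

Besides the shell and the picture viewer there is one more tool, called after "Request:" by a JSON object that holds its "fn" and its "kwargs", one argument or row to a line. send_rows: Moves the arm, as the interface text tells. Its arguments: {"type":"object","properties":{"series":{"type":"array","items":{"type":"array"}},"force":{"type":"number"}},"required":["series"]}

```bash
ls; mkdir -p pics; cat > h.py <<'E'
import numpy as np, cv2
from bench import r, cams, models
def K(p):
    h,w=p["image"].shape[:2]; f=h/2/np.tan(np.radians(p["vertical_fov"])/2); return f,p["cx"],p["cy"]
def ray(p,uv):
    f,cx,cy=K(p); d=np.array([(uv[0]-cx)/f,-(uv[1]-cy)/f,-1.0]); E=np.array(p["extrinsics"]); return E[:3,3],E[:3,:3]@d
def at_z(p,uv,z):
    o,d=ray(p,uv); return o+d*(z-o[2])/d[2]
def dep(p,uv):
    o,d=ray(p,uv); u,v=int(round(uv[0])),int(round(uv[1])); a=p["depth"][v-1:v+2,u-1:u+2]; a=a[a>0]
    return o+d*np.median(a) if len(a) else None
def tri(ps,uvs):
    A=np.zeros((3,3));b=np.zeros(3)
    for p,uv in zip(ps,uvs):
        o,d=ray(p,uv); d=d/np.linalg.norm(d); M=np.eye(3)-np.outer(d,d); A+=M;b+=M@o
    return np.linalg.solve(A,b)
E
python3 - <<'E'
from h import *
np.set_printoptions(precision=4,suppress=True)
s=r.state(); print({k:np.round(v,4) for k,v in s.items()})
P={}
for n in["scene","side","wrist"]:
    p=cams.capture(n);P[n]=p; print(n,[k for k in p], p["vertical_fov"],p["cx"],p["cy"]); 
    cv2.imwrite(f"pics/{n}0.png",p["image"])
    for q in ["handle","handle_grip","valve","shutoff_end","bottle","pot","labels"]:
        a=models.pinpoint(q,p)[:2]
        print(q,[(np.round(x["at"],1),round(x["p"],2),dep(p,x["at"])) for x in a])
g=[(P[n],models.pinpoint("handle_grip",P[n])) for n in P]
g=[(p,a[0]["at"]) for p,a in g if a]
print(tri([x[0] for x in g],[x[1] for x in g]))
E
```

```text
pics
{'time': np.float64(0.0), 'q': array([-0.0697,  0.309 ,  1.6352,  0.    ,  1.1997, -0.0697]), 'qvel': array([-0.001 , -0.0009,  0.0002,  0.0001, -0.0005,  0.0007]), 'effort': array([  0.0001, -41.5252, -27.6667,  -0.0002,   0.0101,  -0.    ]), 'tool_pos': array([0.6242, 0.    , 0.2197]), 'eef_rot': array([-0.5005,  0.5006, -0.4994,  0.4995]), 'ft_force': array([-0.0458,  0.2565,  0.1056]), 'moment': array([-0.0272,  0.0308, -0.0411]), 'gripper_width': np.float64(0.086)}
scene ['image', 'depth', 'vertical_fov', 'cx', 'cy', 'extrinsics', 'shot'] 42.87425200384599 252.96759479991113 187.7590744677098
handle [(array([241.8, 185.9]), 0.52, array([ 0.4927, -0.0392,  0.0826]))]
handle_grip [(array([239.1, 182.7]), 0.55, array([ 0.4873, -0.0436,  0.0922]))]
valve [(array([239. , 209.3]), 0.6, array([ 0.5012, -0.0588,  0.0238]))]
shutoff_end [(array([212.8, 227.5]), 0.45, array([ 0.4941, -0.1481,  0.0129]))]
bottle [(array([287.5, 144.6]), 0.63, array([0.3848, 0.3018, 0.0253]))]
pot [(array([188.4, 302.2]), 0.56, array([ 0.6353, -0.3629,  0.0207])), (array([240.7, 180.5]), 0.55, array([ 
[... 676 characters left out ...]

pot [(array([306.8, 296.4]), 0.6, array([ 0.6038, -0.3732,  0.0349]))]
labels [(array([206.2, 172.1]), 0.42, array([0.3643, 0.294 , 0.0233])), (array([270.8, 172.5]), 0.41, array([0.6108, 0.3157, 0.0012]))]
wrist ['image', 'depth', 'vertical_fov', 'cx', 'cy', 'extrinsics', 'shot'] 60.104234841578304 255.4543074853731 192.45557310584388
handle [(array([109.6, 209.7]), 0.63, array([ 0.4972, -0.0244,  0.0992]))]
handle_grip [(array([ 99.7, 217. ]), 0.64, array([ 0.4876, -0.0311,  0.0996]))]
valve [(array([135.5, 192.4]), 0.56, array([ 0.5006, -0.0262,  0.0434]))]
shutoff_end [(array([172.8, 323.2]), 0.72, array([ 0.5313, -0.1793,  0.0572]))]
bottle []
pot []
labels []
[ 0.4864 -0.0363  0.0934]
```

```bash
python3 -c "
import cv2
for n in ['scene','side']:
    i=cv2.imread(f'pics/{n}0.png'); cv2.imwrite(f'pics/{n}0c.png',cv2.resize(i[130:280,150:350],None,fx=4,fy=4,interpolation=cv2.INTER_CUBIC))
"
```

```text
(no output)
```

View pics/wrist0.png

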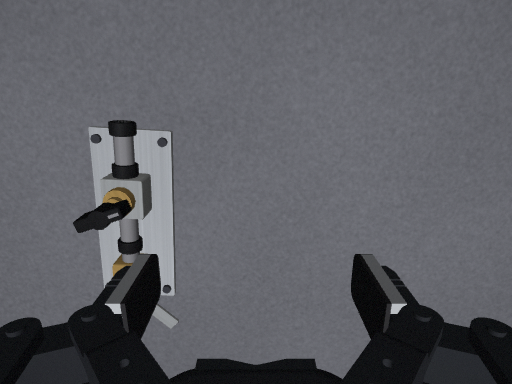

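```bash
sleep 1
```

```text
(no output)
```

View pics/scene0c.png

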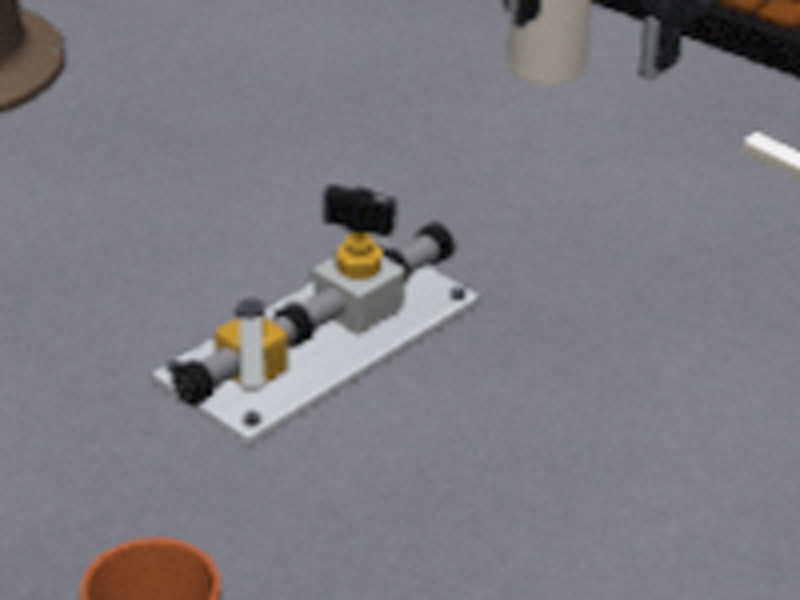

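View pics/side0c.png

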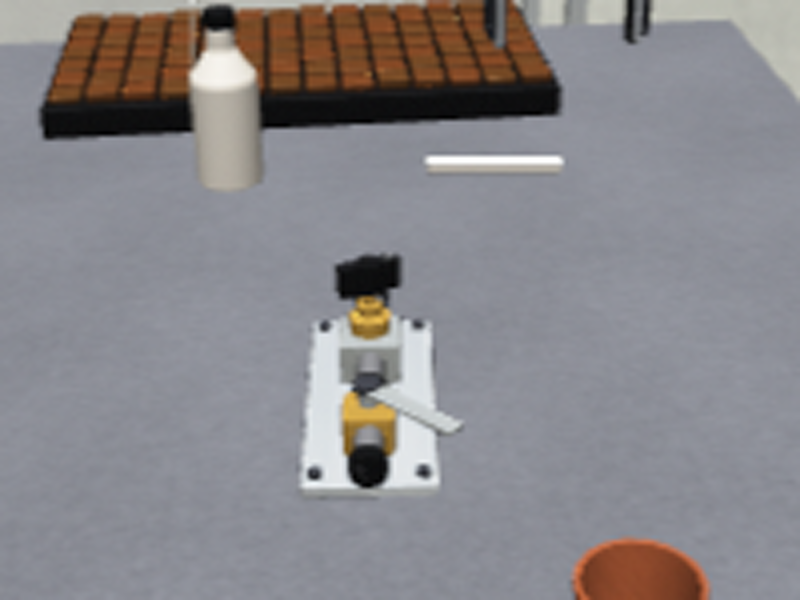

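```bash
cat >> h.py <<'E'
def cloud(p,zlo,zhi,c,rad):
    f,cx,cy=K(p);h,w=p["depth"].shape;v,u=np.mgrid[:h,:w];D=p["depth"];E=np.array(p["extrinsics"])
    X=np.stack([(u-cx)/f*D,-(v-cy)/f*D,-D],-1)@E[:3,:3].T+E[:3,3]
    m=(D>0)&(X[...,2]>zlo)&(X[...,2]<zhi)&(np.hypot(X[...,0]-c[0],X[...,1]-c[1])<rad)
    return X[m],p["image"][m],np.stack([u[m],v[m]],-1)
E
python3 - <<'E'
from h import *
np.set_printoptions(precision=4,suppress=True)
from scipy.spatial.transform import Rotation as R
s=r.state();print(R.from_quat(s["eef_rot"]).as_matrix())
for n in["scene","side","wrist"]:
    p=cams.capture(n)
    X,c,uv=cloud(p,.075,.115,(.487,-.035),.05)
    top=X[X[:,2]>np.percentile(X[:,2],98)-.006]
    for Y in (X,top):
        xy=Y[:,:2]; ((cx,cy),(w,h),a)=cv2.minAreaRect(xy.astype(np.float32)*1000)
        print(n,len(Y),Y[:,2].min(),Y[:,2].max(),(cx,cy),(w,h),a, xy.mean(0))
    # manifold block top
    X,c,uv=cloud(p,.040,.047,(.487,-.035),.04)
    if len(X): print("block",len(X),cv2.minAreaRect(X[:,:2].astype(np.float32)*1000))
    X,c,uv=cloud(p,.007,.013,(.49,-.07),.2); print("plate",cv2.minAreaRect(X[:,:2].astype(np.float32)*1000))
E
```

```text
[[ 0.     -0.0001  1.    ]
 [-1.      0.      0.    ]
 [-0.     -1.     -0.0001]]
scene 174 0.07527070791199675 0.10274244288719547 (482.8655700683594, -39.206539154052734) (45.02660369873047, 20.438199996948242) 25.025218963623047 [ 0.4848 -0.0412]
scene 70 0.09615921985848819 0.10274244288719547 (482.85443115234375, -39.36761474609375) (43.859004974365234, 20.184900283813477) 30.34512710571289 [ 0.4837 -0.0395]
block 120 ((483.0560302734375, -36.09223175048828), (64.6325912475586, 46.038047790527344), 86.2251205444336)
plate ((481.3654479980469, -49.00578308105469), (261.6405334472656, 94.71601867675781), 87.31507873535156)
side 147 0.07636034789834778 0.1013954876071691 (485.1963806152344, -38.11592102050781) (45.8946647644043, 18.907791137695312) 27.260255813598633 [ 0.4846 -0.0419]
side 55 0.0946330844954415 0.1013954876071691 (484.5946350097656, -38.42599105834961) (42.95401382446289, 18.907791137695312) 27.260255813598633 [ 0.4842 -0.04  ]
block 78 ((485.1982421875, -40.60624694824219), (39.94583511352539, 43.12091827392578), 88.23914337158203)
plate ((483.29669189453125, -73.3390121459961), (211.30323791503906, 89.8641357421875), 86.818603515625)
wrist 1044 0.07589791673315766 0.10183945372619246 (485.0343322753906, -33.909385681152344) (46.70872116088867, 18.096445083618164) 9.729130744934082 [ 0.488  -0.0317]
wrist 769 0.09486443528331134 0.10183945372619246 (484.91912841796875, -33.929237365722656) (46.475189208984375, 18.095478057861328) 9.698040962219238 [ 0.486  -0.0333]
block 933 ((485.4789123535156, -27.43875503540039), (57.41144561767578, 44.07731246948242), 86.52490997314453)
plate ((483.07763671875, -69.24089050292969), (209.82015991210938, 90.39601135253906), 86.94207763671875)
```

Request:
{"fn": "send_rows", "kwargs": {
  "series": [
    [[40,-15,-45],[0,0,0],0],
    [[75,-25,-95],[0,0,0],0],
    [[110,-30,-139],[0,0,0],0],
    [[110,-30,-139],[0,0,0],0],
    [[110,-30,-139],[0,0,0],0]
  ]
}}

```text
time: 2.12
tool_pos: [0.4867, -0.11, 0.2514]
eef_rot: [0.499, -0.5, 0.501, -0.5]
ft_force: [0.1, -0.6, -0.0]
gripper_width: 0.0854
```

```bash
cat > look.py <<'E'
from h import *
import sys
np.set_printoptions(precision=4,suppress=True)
s=r.state(); print(s["time"],s["tool_pos"],s["q"],s["moment"],s["ft_force"],s["gripper_width"])
p=cams.capture("wrist"); cv2.imwrite(f"pics/{sys.argv[1]}.png",p["image"])
print(np.array(p["extrinsics"])[:3,3])
for q in ["handle","handle_grip"]:
    a=models.pinpoint(q,p)[:2]
    for x in a: print(q,x["at"],x["p"],at_z(p,x["at"],.090 if "grip" in q else .076))
X,c,uv=cloud(p,.094,.106,(.485,-.036),.05)
if len(X):
    print("bar",len(X),np.median(X[:,2]),cv2.minAreaRect(X[:,:2].astype(np.float32)*1000), X[:,:2].mean(0))
    Q=X[:,:2]-X[:,:2].mean(0); w,V=np.linalg.eigh(Q.T@Q); print("pca yaw",np.degrees(np.arctan2(V[1,1],V[0,1])))
X,c,uv=cloud(p,.007,.013,(.49,-.07),.2)
if len(X): print("plate",cv2.minAreaRect(X[:,:2].astype(np.float32)*1000))
E
python3 look.py w1
```

```text
2.125 [ 0.4867 -0.11    0.2514] [-0.3101  0.032   1.8932  0.0007  1.2149 -0.3095] [ 0.0442 -0.0149 -0.0319] [ 0.1291 -0.5742 -0.0328] 0.08543569738238076
[ 0.4874 -0.0302  0.4039]
handle_grip [252.7, 92.9] 0.85 [ 0.4854 -0.0363  0.09  ]
bar 819 0.09947875649681104 ((484.41900634765625, -34.376258850097656), (46.042030334472656, 17.9379825592041), 10.263410568237305) [ 0.4847 -0.0343]
pca yaw -160.95406475710172
plate ((482.63177490234375, -69.33649444580078), (210.02427673339844, 90.03169250488281), 86.82003784179688)
```

View pics/w1.png

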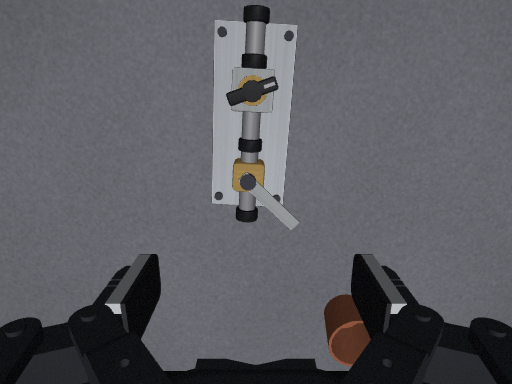

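Request:
{"fn": "send_rows", "kwargs": {
  "series": [
    [[-40,0,-1],[0,-10.5,0],0],
    [[-74.5,0,-1],[0,-21,0],0],
    [[-74.5,0,-1],[0,-31.5,0],0],
    [[-74.5,0,-1],[0,-42,0],0],
    [[-74.5,0,-1],[0,-52.5,0],0],
    [[-74.5,0,-1],[0,-63,0],0],
    [[-74.5,0,-1],[0,-73.5,0],0],
    [[-74.5,0,-1],[0,-84,0],0],
    [[-74.5,0,-1],[0,-94.5,0],0],
    [[-74.5,0,-1],[0,-105,0],0]
  ]
}}

```text
time: 3.52
tool_pos: [0.4857, -0.0346, 0.2506]
eef_rot: [-0.701, -0.095, 0.095, 0.701]
ft_force: [-0.3, -0.4, 0.2]
gripper_width: 0.0849
```

```bash
python3 look.py w2; python3 -c "
from h import *
from scipy.spatial.transform import Rotation as R
print(R.from_quat(r.state()['eef_rot']).as_matrix().round(4))"
```

```text
3.525 [ 0.4857 -0.0346  0.2506] [-0.1606  0.0094  1.9179  0.0002  1.2148 -2.0011] [ 0.0232  0.0406 -0.0402] [-0.3154 -0.4128  0.1627] 0.08491646678077405
[ 0.411  -0.0542  0.4031]
handle [253.7, 168.5] 0.79 [ 0.4882 -0.0344  0.076 ]
handle_grip [255.7, 169.3] 0.68 [ 0.4852 -0.0331  0.09  ]
bar 677 0.0994648540661085 ((484.250244140625, -34.58222579956055), (45.62303924560547, 17.945404052734375), 15.987693786621094) [ 0.4835 -0.0347]
pca yaw -160.93779503474462
plate ((482.5994873046875, -69.2623062133789), (209.85275268554688, 90.19451141357422), 86.86299896240234)
[[ 9.663e-01 -5.000e-04 -2.574e-01]
 [ 2.574e-01  2.000e-04  9.663e-01]
 [-4.000e-04 -1.000e+00  3.000e-04]]
```

View pics/w2.png

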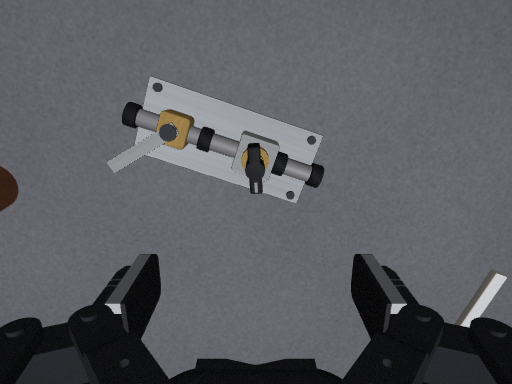

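Request:
{"fn": "send_rows", "kwargs": {
  "series": [
    [[0,20,0],[0,-4,0],0],
    [[0,60,0],[0,-4,0],0],
    [[0,100,0],[0,-4,0],0],
    [[0,135,0],[0,-4,0],0],
    [[0,155,0],[0,-4,0],0],
    [[0,167,0],[0,-4,0],0],
    [[0,167,0],[0,-4,0],0],
    [[0,167,0],[0,-4,0],0]
  ]
}}

```text
time: 4.68
tool_pos: [0.4861, -0.0356, 0.0849]
eef_rot: [0.698, 0.117, -0.116, -0.697]
ft_force: [-0.2, -0.2, -0.0]
gripper_width: 0.0852
```

```bash
cat > st.py <<'E'
from h import *
from scipy.spatial.transform import Rotation as R
s=r.state(); m=R.from_quat(s["eef_rot"]).as_matrix()
print(s["time"],"pos",s["tool_pos"].round(4),"yaw",np.degrees(np.arctan2(m[1,2],m[0,2])).round(2),"yawq",np.degrees(s["q"][0]-s["q"][5]).round(2),"F",s["ft_force"].round(2),"M",s["moment"].round(3),"w",s["gripper_width"].round(4),"eff",s["effort"].round(3))
E
python3 st.py; python3 look.py w3;  python3 -c "
from h import *
p=cams.capture('side'); cv2.imwrite('pics/s3.png',cv2.resize(p['image'][100:280,150:350],None,fx=3,fy=3))"
```

```text
4.675 [ 0.4861 -0.0356  0.0849] [-0.1624  0.2295  2.0519  0.      0.8583 -2.0644] [ 0.0171 -0.0125  0.0002] [-0.1706 -0.2329 -0.0061] 0.08520143108831083
[ 0.4124 -0.0598  0.2372]
handle [258.7, 237.5] 0.68 [ 0.4852 -0.033   0.076 ]
handle_grip [254.2, 245.8] 0.95 [ 0.4838 -0.0359  0.09  ]
bar 2584 0.0994375289640835 ((484.166259765625, -34.61155700683594), (46.09952926635742, 18.550399780273438), 16.860595703125) [ 0.4823 -0.0353]
pca yaw -160.92301673739877
plate ((482.55853271484375, -69.33660888671875), (209.71548461914062, 90.23356628417969), 86.87096405029297)Traceback (most recent call last):
  File "st.py", line 4, in <module>
    print(s["time"],"pos",s["tool_pos"].round(4),"yaw",np.degrees(np.arctan2(m[1,2],m[0,2])).round(2),"yawq",np.degrees(s["q"][0]-s["q"][5]).round(2),"F",s["ft_force"].round(2),"M",s["moment"].round(3),"w",s["gripper_width"].round(4),"eff",s["effort"].round(3))
                                                                                                                                                                                                              ^^^^^^^^^^^^^^^^^^^^^^^^
AttributeError: 'float' object has no attribute 'round'
```

View pics/w3.png

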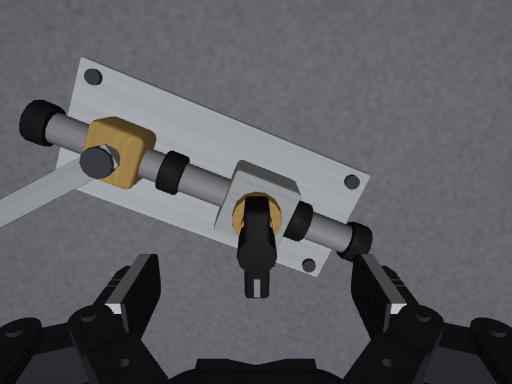

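View pics/s3.png

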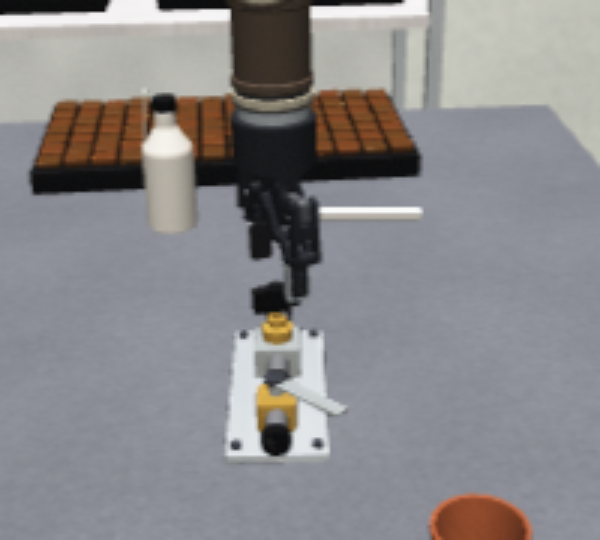

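Request:
{"fn": "send_rows", "kwargs": {
  "series": [
    [[0,0,0],[0,0,0],0.5],
    [[0,0,0],[0,0,0],0.7],
    [[0,0,0],[0,0,0],0.8],
    [[0,0,0],[0,0,0],1],
    [[0,0,0],[0,0,0],1],
    [[0,0,0],[0,0,0],1]
  ],
  "force": 50
}}

```text
time: 5.62
tool_pos: [0.485, -0.0355, 0.0841]
eef_rot: [-0.697, -0.117, 0.117, 0.697]
ft_force: [-0.6, 0.6, 3.2]
gripper_width: 0.0101
```

```bash
sed -i 's/s\["gripper_width"\].round(4)/round(float(s["gripper_width"]),4)/' st.py; python3 st.py; python3 look.py w4
```

```text
5.625 pos [ 0.485  -0.0355  0.0841] yaw 109.0 yawq 109.0 F [-0.57  0.56  3.16] M [ 0.09   0.173 -0.037] w 0.0101 eff [-1.500e-01 -3.121e+01 -2.147e+01 -5.700e-02 -2.730e-01 -1.000e-03]
5.625 [ 0.485  -0.0355  0.0841] [-0.1626  0.2301  2.0532  0.0001  0.8584 -2.0651] [ 0.0897  0.1734 -0.037 ] [-0.5659  0.5595  3.1618] 0.010103200762948869
[ 0.4117 -0.0598  0.2366]
handle [253.8, 238.4] 0.71 [ 0.4851 -0.0353  0.076 ]
handle_grip [256.5, 249.4] 0.96 [ 0.4839 -0.0342  0.09  ]
bar 2519 0.09955114416555297 ((484.0517883300781, -34.5798225402832), (41.55480194091797, 35.12450408935547), 56.5446891784668) [ 0.4809 -0.0358]
pca yaw -161.04947825412856
plate ((482.5784912109375, -69.39522552490234), (209.63525390625, 90.22875213623047), 86.87509155273438)
```

View pics/w4.png

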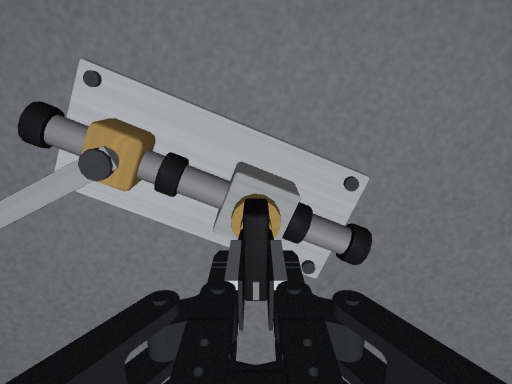

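Request:
{"fn": "send_rows", "kwargs": {
  "series": [
    [[0,0,0],[0,3,0],1],
    [[0,0,0],[0,8,0],1],
    [[0,0,0],[0,14,0],1],
    [[0,0,0],[0,20,0],1],
    [[0,0,0],[0,26,0],1],
    [[0,0,0],[0,32,0],1],
    [[0,0,0],[0,37,0],1],
    [[0,0,0],[0,40,0],1]
  ],
  "force": 60
}}

```text
time: 6.78
tool_pos: [0.485, -0.0362, 0.0842]
eef_rot: [0.696, -0.129, 0.129, -0.695]
ft_force: [-0.4, -1.7, 3.9]
gripper_width: 0.0094
```

```bash
python3 st.py
```

```text
6.775 pos [ 0.485  -0.0362  0.0842] yaw 68.95 yawq 68.88 F [-0.41 -1.7   3.87] M [-0.357  0.269  0.055] w 0.0094 eff [  0.874 -30.926 -21.308   0.539  -0.315  -0.163]
```

Request:
{"fn": "send_rows", "kwargs": {
  "series": [
    [[0,0,0],[0,2.5,0],1],
    [[0,0,0],[0,5,0],1],
    [[0,0,0],[0,5,0],1]
  ]
}}

```text
time: 7.15
tool_pos: [0.485, -0.0363, 0.0842]
eef_rot: [0.69, -0.159, 0.159, -0.689]
ft_force: [-2.2, -2.5, 3.9]
gripper_width: 0.0096
```

```bash
python3 st.py
```

```text
7.15 pos [ 0.485  -0.0363  0.0842] yaw 64.07 yawq 64.0 F [-2.15 -2.49  3.89] M [-0.448  0.323  0.083] w 0.0096 eff [  1.407 -30.735 -21.236   0.777  -0.362   0.115]
```

Request:
{"fn": "send_rows", "kwargs": {
  "series": [
    [[0,0,0],[0,2.5,0],1],
    [[0,0,0],[0,5,0],1],
    [[0,0,0],[0,5,0],1]
  ]
}}

```text
time: 7.52
tool_pos: [0.485, -0.0363, 0.0842]
eef_rot: [0.682, -0.188, 0.188, -0.681]
ft_force: [-2.1, -3.9, 3.7]
gripper_width: 0.0098
```

```bash
python3 st.py
```

```text
7.525 pos [ 0.485  -0.0363  0.0842] yaw 59.1 yawq 59.03 F [-2.12 -3.93  3.69] M [-0.697  0.333  0.06 ] w 0.0098 eff [  1.998 -30.513 -21.169   1.081  -0.428   0.114]
```

Request:
{"fn": "send_rows", "kwargs": {
  "series": [
    [[0,0,0],[0,2,0],1],
    [[0,0,0],[0,4,0],1],
    [[0,0,0],[0,4,0],1]
  ]
}}

```text
time: 7.9
tool_pos: [0.4849, -0.0363, 0.0841]
eef_rot: [0.675, -0.212, 0.213, -0.674]
ft_force: [-1.8, -5.7, 4.8]
gripper_width: 0.0094
```

```bash
python3 st.py
```

```text
7.9 pos [ 0.4849 -0.0363  0.0841] yaw 55.02 yawq 54.95 F [-1.83 -5.66  4.82] M [-0.906  0.468  0.077] w 0.0094 eff [  2.474 -30.328 -21.116   1.331  -0.486   0.092]
```

Request:
{"fn": "send_rows", "kwargs": {
  "series": [
    [[0,0,0],[0,2,0],1],
    [[0,0,0],[0,4,0],1],
    [[0,0,0],[0,4,0],1]
  ]
}}

```text
time: 8.28
tool_pos: [0.4849, -0.0363, 0.0842]
eef_rot: [0.667, -0.236, 0.236, -0.666]
ft_force: [-3.1, -5.8, 4.6]
gripper_width: 0.009
```

```bash
python3 st.py
```

```text
8.275 pos [ 0.4849 -0.0363  0.0842] yaw 51.02 yawq 50.95 F [-3.06 -5.83  4.6 ] M [-0.959  0.433  0.096] w 0.009 eff [  2.575 -30.299 -21.136   1.382  -0.512   0.092]
```

Request:
{"fn": "send_rows", "kwargs": {
  "series": [
    [[0,0,0],[0,2,0],1],
    [[0,0,0],[0,4,0],1],
    [[0,0,0],[0,4,0],1]
  ]
}}

```text
time: 8.65
tool_pos: [0.4849, -0.0364, 0.0842]
eef_rot: [0.659, -0.259, 0.259, -0.657]
ft_force: [-3.3, -4.5, 4.2]
gripper_width: 0.009
```

```bash
python3 st.py
```

```text
8.65 pos [ 0.4849 -0.0364  0.0842] yaw 47.02 yawq 46.94 F [-3.27 -4.48  4.18] M [-0.968  0.469  0.007] w 0.009 eff [  2.67  -30.267 -21.159   1.43   -0.541   0.092]
```

Request:
{"fn": "send_rows", "kwargs": {
  "series": [
    [[0,0,0],[0,2,0],1],
    [[0,0,0],[0,4,0],1],
    [[0,0,0],[0,4,0],1]
  ]
}}

```text
time: 9.02
tool_pos: [0.4848, -0.0365, 0.0841]
eef_rot: [0.649, -0.282, 0.282, -0.648]
ft_force: [-2.8, -5.3, 4.6]
gripper_width: 0.0091
```

```bash
python3 st.py;python3 look.py w5
```

```text
9.025 pos [ 0.4848 -0.0365  0.0841] yaw 43.02 yawq 42.94 F [-2.8  -5.3   4.57] M [-0.989  0.514  0.02 ] w 0.0091 eff [  2.758 -30.231 -21.184   1.476  -0.572   0.092]
9.025 [ 0.4848 -0.0365  0.0841] [-0.1634  0.23    2.0532 -0.0024  0.8586 -0.9128] [-0.9894  0.5145  0.0201] [-2.8016 -5.296   4.5713] 0.00908356219700918
[0.4322 0.0225 0.2365]
handle [257.3, 241.2] 0.83 [ 0.4868 -0.0347  0.076 ]
handle_grip [255.3, 252.2] 0.66 [ 0.4854 -0.0348  0.09  ]
bar 2449 0.09958101622211665 ((484.0637512207031, -33.98040771484375), (34.54288101196289, 41.55685806274414), 6.8527936935424805) [ 0.4819 -0.0311]
pca yaw 133.905948290587
plate ((482.62261962890625, -69.44429016113281), (210.1384735107422, 89.97734069824219), 86.84708404541016)
```

View pics/w5.png

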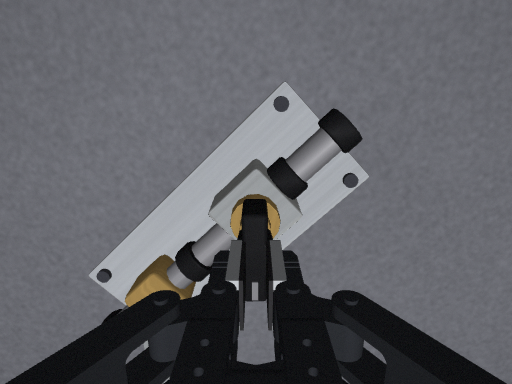

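Handle follows the gripper (bar still upright in the image at column 256). Continuing.

Request:
{"fn": "send_rows", "kwargs": {
  "series": [
    [[0,0,0],[0,2,0],1],
    [[0,0,0],[0,4,0],1],
    [[0,0,0],[0,4,0],1]
  ]
}}

```text
time: 9.55
tool_pos: [0.4847, -0.0365, 0.0841]
eef_rot: [0.639, -0.304, 0.304, -0.638]
ft_force: [-2.7, -5.6, 4.8]
gripper_width: 0.0093
```

```bash
python3 st.py
```

```text
9.55 pos [ 0.4847 -0.0365  0.0841] yaw 39.03 yawq 38.93 F [-2.7  -5.64  4.81] M [-1.037  0.483  0.076] w 0.0093 eff [  2.843 -30.192 -21.211   1.519  -0.606   0.092]
```

Request:
{"fn": "send_rows", "kwargs": {
  "series": [
    [[0,0,0],[0,2,0],1],
    [[0,0,0],[0,4,0],1],
    [[0,0,0],[0,4,0],1]
  ]
}}

```text
time: 9.93
tool_pos: [0.4847, -0.0366, 0.0841]
eef_rot: [0.628, -0.326, 0.326, -0.627]
ft_force: [-1.9, -5.2, 4.0]
gripper_width: 0.0096
```

```bash
python3 st.py
```

```text
9.925 pos [ 0.4847 -0.0366  0.0841] yaw 35.09 yawq 34.98 F [-1.91 -5.23  4.03] M [-0.982  0.504  0.246] w 0.0096 eff [  2.614 -30.164 -21.231   1.647  -0.63    0.303]
```

Request:
{"fn": "send_rows", "kwargs": {
  "series": [
    [[0,0,0],[0,1,0],1],
    [[0,0,0],[0,1,0],1]
  ]
}}

```text
time: 10.18
tool_pos: [0.4847, -0.0365, 0.0841]
eef_rot: [0.626, -0.331, 0.331, -0.624]
ft_force: [-2.6, -4.2, 4.2]
gripper_width: 0.0097
```

```bash
python3 st.py
```

```text
10.175 pos [ 0.4847 -0.0365  0.0841] yaw 34.12 yawq 34.0 F [-2.56 -4.2   4.21] M [-1.038  0.549  0.327] w 0.0097 eff [  2.531 -30.159 -21.236   1.692  -0.636   0.358]
```

Request:
{"fn": "send_rows", "kwargs": {
  "series": [
    [[0,0,0],[0,1,0],1],
    [[0,0,0],[0,1,0],1]
  ]
}}

```text
time: 10.42
tool_pos: [0.4847, -0.0366, 0.0841]
eef_rot: [0.623, -0.337, 0.337, -0.621]
ft_force: [-2.4, -5.9, 4.6]
gripper_width: 0.0094
```

```bash
python3 st.py
```

```text
10.425 pos [ 0.4847 -0.0366  0.0841] yaw 33.14 yawq 33.02 F [-2.44 -5.92  4.63] M [-0.96   0.535  0.351] w 0.0094 eff [  2.451 -30.153 -21.24    1.735  -0.642   0.431]
```

Request:
{"fn": "send_rows", "kwargs": {
  "series": [
    [[0,0,0],[0,1,0],1],
    [[0,0,0],[0,1,0],1],
    [[0,0,0],[0,1,0],1]
  ]
}}

```text
time: 10.8
tool_pos: [0.4846, -0.0366, 0.0841]
eef_rot: [0.62, -0.342, 0.342, -0.618]
ft_force: [-2.6, -5.7, 4.8]
gripper_width: 0.009
```

```bash
python3 st.py
```

```text
10.8 pos [ 0.4846 -0.0366  0.0841] yaw 32.17 yawq 32.04 F [-2.61 -5.69  4.85] M [-1.006  0.564  0.509] w 0.009 eff [  2.373 -30.147 -21.245   1.778  -0.648   0.483]
```

Request:
{"fn": "send_rows", "kwargs": {
  "series": [
    [[0,0,0],[0,1,0],1],
    [[0,0,0],[0,1,0],1],
    [[0,0,0],[0,1,0],1]
  ]
}}

```text
time: 11.18
tool_pos: [0.4846, -0.0366, 0.0841]
eef_rot: [0.617, -0.347, 0.347, -0.615]
ft_force: [-3.3, -5.9, 4.4]
gripper_width: 0.0094
```

```bash
python3 st.py; python3 look.py w6
```

```text
11.175 pos [ 0.4846 -0.0366  0.0841] yaw 31.19 yawq 31.06 F [-3.34 -5.94  4.43] M [-1.031  0.463  0.568] w 0.0094 eff [  2.288 -30.141 -21.249   1.82   -0.653   0.556]
11.175 [ 0.4846 -0.0366  0.0841] [-0.1632  0.23    2.0533 -0.0035  0.8589 -0.7052] [-1.0311  0.4626  0.5681] [-3.339  -5.9444  4.4292] 0.009361155529494175
[0.445  0.0323 0.2365]
handle [255.5, 235.7] 0.77 [ 0.4841 -0.0328  0.076 ]
handle_grip [253.9, 249.6] 0.83 [ 0.4839 -0.034   0.09  ]
bar 2466 0.09958052262457447 ((484.3679504394531, -34.103416442871094), (41.54191589355469, 35.40504455566406), 85.97393035888672) [ 0.4826 -0.0307]
pca yaw 122.97769147104734
plate ((482.64404296875, -69.0943603515625), (209.4032745361328, 89.87429809570312), 86.84468841552734)
```

View pics/w6.png

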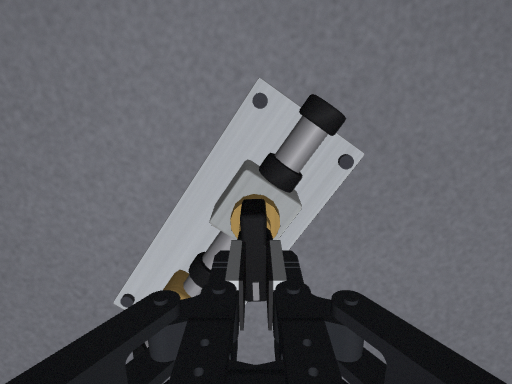

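Request:
{"fn": "send_rows", "kwargs": {
  "series": [
    [[0,0,0],[0,-2,0],1],
    [[0,0,0],[0,-4,0],1],
    [[0,0,0],[0,-4,0],1]
  ]
}}

```text
time: 11.7
tool_pos: [0.4847, -0.0365, 0.0841]
eef_rot: [0.628, -0.326, 0.326, -0.627]
ft_force: [-3.5, -5.4, 4.5]
gripper_width: 0.0091
```

```bash
python3 st.py
```

```text
11.7 pos [ 0.4847 -0.0365  0.0841] yaw 35.11 yawq 35.0 F [-3.45 -5.45  4.54] M [-1.048  0.561  0.235] w 0.0091 eff [  2.653 -30.166 -21.231   1.65   -0.632   0.21 ]
```

Request:
{"fn": "send_rows", "kwargs": {
  "series": [
    [[0,0,0],[0,-2,0],1],
    [[0,0,0],[0,-2,0],1]
  ]
}}

```text
time: 11.95
tool_pos: [0.4847, -0.0365, 0.0842]
eef_rot: [0.634, -0.315, 0.315, -0.632]
ft_force: [-3.2, -4.7, 5.9]
gripper_width: 0.0095
```

```bash
python3 st.py
```

```text
11.95 pos [ 0.4847 -0.0365  0.0842] yaw 37.07 yawq 36.97 F [-3.17 -4.71  5.92] M [-1.045  0.528  0.088] w 0.0095 eff [  2.816 -30.177 -21.223   1.564  -0.621   0.064]
```

Request:
{"fn": "send_rows", "kwargs": {
  "series": [
    [[0,0,0],[0,-2,0],1],
    [[0,0,0],[0,-2,0],1]
  ]
}}

```text
time: 12.2
tool_pos: [0.4847, -0.0365, 0.0841]
eef_rot: [0.639, -0.304, 0.304, -0.638]
ft_force: [-2.0, -6.3, 4.7]
gripper_width: 0.0097
```

```bash
python3 st.py
```

```text
12.2 pos [ 0.4847 -0.0365  0.0841] yaw 39.02 yawq 38.93 F [-1.95 -6.34  4.7 ] M [-1.016  0.457 -0.019] w 0.0097 eff [  2.972 -30.189 -21.214   1.481  -0.61   -0.077]
```

Request:
{"fn": "send_rows", "kwargs": {
  "series": [
    [[0,0,0],[0,-2,0],1],
    [[0,0,0],[0,-2,0],1]
  ]
}}

```text
time: 12.45
tool_pos: [0.4847, -0.0365, 0.0841]
eef_rot: [0.644, -0.293, 0.293, -0.643]
ft_force: [-3.0, -5.2, 4.8]
gripper_width: 0.0094
```

```bash
python3 st.py
```

```text
12.45 pos [ 0.4847 -0.0365  0.0841] yaw 41.02 yawq 40.93 F [-2.95 -5.23  4.85] M [-1.034  0.496 -0.051] w 0.0094 eff [  2.918 -30.208 -21.201   1.455  -0.593  -0.076]
```

Request:
{"fn": "send_rows", "kwargs": {
  "series": [
    [[0,0,0],[0,-6,0],1],
    [[0,0,0],[0,-15,0],1],
    [[0,0,0],[0,-24,0],1],
    [[0,0,0],[0,-33,0],1],
    [[0,0,0],[0,-42,0],1],
    [[0,0,0],[0,-51,0],1],
    [[0,0,0],[0,-60,0],1],
    [[0,0,0],[0,-69,0],1],
    [[0,0,0],[0,-76,0],1],
    [[0,0,0],[0,-80,0],1]
  ]
}}

```text
time: 13.7
tool_pos: [0.485, -0.0351, 0.0841]
eef_rot: [-0.681, -0.19, 0.189, 0.682]
ft_force: [-2.4, -1.0, 4.9]
gripper_width: 0.0095
```

```bash
python3 st.py
```

```text
13.7 pos [ 0.485  -0.0351  0.0841] yaw 121.08 yawq 121.13 F [-2.41 -1.03  4.85] M [-0.224  0.343 -0.042] w 0.0095 eff [  0.806 -30.224 -21.201   0.369  -0.579   0.235]
```

Request:
{"fn": "send_rows", "kwargs": {
  "series": [
    [[0,0,0],[0,-4,0],1],
    [[0,0,0],[0,-8,0],1],
    [[0,0,0],[0,-8,0],1]
  ]
}}

```text
time: 14.08
tool_pos: [0.4849, -0.035, 0.0841]
eef_rot: [-0.666, -0.236, 0.236, 0.667]
ft_force: [-2.9, -0.2, 5.1]
gripper_width: 0.0094
```

```bash
python3 st.py
```

```text
14.075 pos [ 0.4849 -0.035   0.0841] yaw 128.95 yawq 129.0 F [-2.87 -0.22  5.06] M [-0.195  0.361 -0.002] w 0.0094 eff [  0.562 -30.115 -21.243   0.298  -0.654  -0.122]
```

Request:
{"fn": "send_rows", "kwargs": {
  "series": [
    [[0,0,0],[0,0,0],0.7],
    [[0,0,0],[0,0,0],0.4],
    [[0,0,0],[0,0,0],0],
    [[0,0,0],[0,0,0],0],
    [[0,0,0],[0,0,0],0],
    [[0,-30,0],[0,0,0],0],
    [[0,-80,0],[0,0,0],0],
    [[0,-130,0],[0,0,0],0],
    [[0,-167,0],[0,0,0],0],
    [[0,-167,0],[0,0,0],0]
  ]
}}

```text
time: 15.32
tool_pos: [0.4878, -0.0359, 0.255]
eef_rot: [0.668, 0.239, -0.233, -0.665]
ft_force: [-0.4, -0.0, -0.3]
gripper_width: 0.0853
```

```bash
python3 st.py; python3 look.py w7
```

```text
15.325 pos [ 0.4878 -0.0359  0.255 ] yaw 129.0 yawq 129.0 F [-0.37 -0.01 -0.31] M [ 0.057 -0.018 -0.073] w 0.0853 eff [ 3.9000e-02 -2.9027e+01 -2.8554e+01  2.0000e-03  1.1000e-01 -0.0000e+00]
15.325 [ 0.4878 -0.0359  0.255 ] [-0.1627  0.0036  1.9146  0.0001  1.2147 -2.4141] [ 0.0569 -0.0179 -0.0733] [-0.3679 -0.0099 -0.3078] 0.08525274954304607
[ 0.4264 -0.0839  0.407 ]
handle [257.1, 163.3] 0.68 [ 0.4867 -0.0353  0.076 ]
handle_grip [259.1, 164.7] 0.85 [ 0.484  -0.0349  0.09  ]
bar 665 0.0994575857531913 ((484.2892761230469, -34.287254333496094), (45.813941955566406, 18.14861488342285), 39.57640838623047) [ 0.4839 -0.0349]
pca yaw -141.5238990451889
plate ((482.58203125, -69.46310424804688), (209.50865173339844, 90.06746673583984), 86.83135223388672)
```

View pics/w7.png

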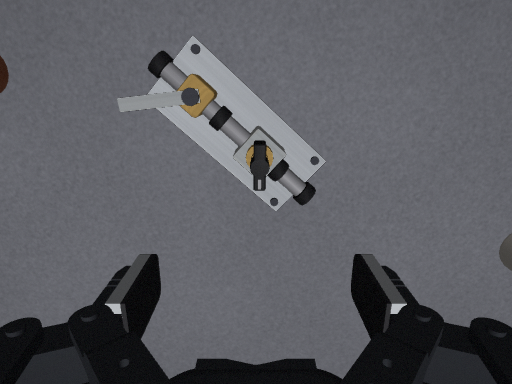

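```bash
python3 -c "
from h import *
print(r.job_done())"
```

```text
the job is handed in; nothing more can be done
None
```

I screwed the needle valve down until it seated, held it there, backed it off a quarter turn, let go and handed the job in at about 15 s of the 61 s allowed.

- **Bottoming:** the handle met the seat about 70° (1.23 rad) clockwise from where it started. I wound it on until the wrist read 0.57 N m, which is about 0.48 N m on the seat once friction is taken off. That is above the 0.25 N m needed and well below the 1.0 N m damage limit. It was held for more than 0.2 s.
- **Quarter turn:** I took the seat contact from the torque curves both tightening and unwinding, at a gripper angle of about 38.3–38.9°. After release the wrist camera put the handle at 38.5°, which is about 90° back from contact. I put the uncertainty at about half a degree to a degree.
- **Grip:** the seat torque rose only 0.06–0.07 N m per degree of gripper turn, against the stated 0.117. I put that down to give in the grip, and unwinding gave nearly the same slope. While turning, the side force was about 6 N at most, because the gripper sat slightly off the valve's axis.
- **Surroundings:** at hand-in the gripper was open, about 17 cm above the handle, and touching nothing. The shut-off lever looked unmoved in the last picture, but I did not measure it. I did not do a final check on the bottle, pot and labels, but the arm never went near them.

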